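# Put the fret tools away after a fret job

## Robot

A 6-joint arm with a two-finger parallel gripper is mounted at the origin on the work surface. World frame = base frame: x ahead of the robot, y to its left, z up, the work surface at z = 0. Lengths are in mm, angles in rad, forces in N, time in s.
With the tool pointing down it reaches from about 400 to 925 mm from the base axis. Payload 12.5 kg.
Tool frame: the origin (TCP) lies midway between the tips of the shut fingers; the grasp point (between the pads) lies 19 mm behind it; z points along the fingers, y is the line along which they close (so a half turn about z gives the same grasp; the last joint's range is limited). The gripper opens to 95 mm and grips with 3 to 60 N. Pads are 20 mm wide; open, the fingers measure 119 mm over their backs; the gripper's body (75 mm by 180 mm) begins 59 mm behind the grasp point.
Start: joints at [1.121, 0.491, 1.559, -0, 1.092, -0.106], TCP at [210.651, 588.45, 214.661] pointing down, gripper open.
Joint ranges: [-3.1, 3.1], [-0.84, 2.19], [0.05, 2.79], [-1.13, 4.28], [0.06, 2.93], [-2.69, 2.69]. Speed limits (rad/s): [2.22, 2.22, 2.79, 3.14, 3.14, 3.14].

## Interface

Orientations are given as [roll, pitch, yaw] about the fixed x, y, z axes, in that order (R = Rz(yaw) Ry(pitch) Rx(roll)).
In Python, from cell import state, read_camera, camera_info, env gives the robot as it stands.
- The arm moves only by the tool move_arm, never from a script. Its argument "commands" is a list of rows, each a list of 3 entries, a list of its own where there are three numbers: the shift along the world's x, y, z in cm, then the turn, a rotation vector about the world's x, y, z in degrees, then the opening, from 0 (shut) to 1 (fully open). A call has 1 to 10 rows; each row shifts and turns the commanded pose from where the row before left it; what a row does not reach is not made up. A row lasts 1/10 s, in which the tool goes at most 50 mm and 8.59 degrees, less where a joint would pass 70% of its speed; a pose out of reach is approached as far as the arm can. A call with a gripper value outside its range is refused whole. The fingers move at their own pace and stop on an object; the grip force is fixed at half the most. Time passes only in rows, so rows that do not move let the fingers close. It gives the time, the measured TCP pose, the force, the opening and the grip force at its end, in the units of the state.
- state(): the state, without advancing time (a new reading comes with each control period).
- read_camera(name): name is "side" or "top" or "wrist"; returns the picture (420x560x3 uint8, blue, green, red); there is no depth.
- camera_info(name): a dict with "K" (3x3 intrinsics, pixels), "cam_to_world" (4x4, takes a point from camera to world coordinates). Camera axes: x right, y down, z forward; pixel columns grow to the right and rows downward; lengths in mm; the calibration is good to about 2 mm. A picture is of the moment at which its call begins: read the wrist's pose just before it. camera_info takes no time and is no camera call; for the wrist camera it gives the pose at the moment of the call.
- env.job_done(): hands the job in; it is judged then, once.
The state is a dict: "t": time; "joints": joint angles; "qvel": joint speeds; "tau": joint torques, N m; "eef_pos": TCP position; "tcp_rot": TCP orientation; "ft_force": force on the tool from outside, world axes, zero at the start; "moment": the same for the moment, N m; "opening": opening from 0.0 (shut) to 1.0 (fully open); "grip_force": force on a finger pad.
Only numpy, scipy, OpenCV 4.12 (cv2) and the standard library are available. Lean on these libraries where they do the work, as an engineer would, in place of code of your own. Each camera call takes 0.05 s, during which the arm holds its last target. There are 200 camera calls.

## Task

Clear the bench after the fret job: put the crowning file and the brass slot cleaner in the divided metal tray, one to a bay so that they do not rub together, the maple sanding stick and the maple radius block in the deep wooden box, and the blue fret rocker in the small cork-lined tray, setting the rocker down gently rather than dropping it. Every tool must end lying flat on the bottom of its tray or box, none on top of another, the same way up as it lies now. Take care not to knock over or shift the small white glue bottle.

Things in the scene. Friction and masses are not known exactly. Their poses are not given: they have to be found in the camera images.
- crowning_file: steel fret crowning file, 140 mm long (x from -70 to +70 mm): a black rounded handle 18 mm wide (y) and 16 mm high from x = -70 to +14, then a thin tang and a steel file 12 mm wide and 9 mm high out to x = +70. About 90 g. Origin on its underside at mid-length, near its centre of mass; x points along it to the file end, z up. It lies flat; grip from above at the origin, across y (18 mm).
- slot_cleaner: brass fret slot cleaner, 115 mm long: a square-section brass handle 12 mm wide (y) and 12 mm high from x = -48 to +26 mm, then a thin steel blade (2 mm thick, on edge) with a hooked tip out to x = +67. About 65 g. Origin on its underside, on the handle, 48 mm from the butt; x points to the blade tip, z up. It lies flat; grip from above at the origin, across y (12 mm).
- fret_rocker: blue anodised aluminium fret rocker, a flat plate 6 mm thick in the shape of a right-angled trapezium 42 mm wide (y from -21 to +21): its long edge (y = -21) runs from x = -35 to +43, its short edge (y = +21) from x = -35 to +23. About 45 g. Origin on its underside, near its centre of mass; z up. It lies flat; grip from above at the origin, across y (the two parallel edges, 42 mm apart).
- sanding_stick: straight maple sanding stick, 140 mm long (x), 22 mm wide (y), 10 mm high, with a dark abrasive strip under it. About 30 g. Origin at the centre of its underside, z up. It lies flat; grip from above at the origin, across y (22 mm).
- radius_block: maple radius sanding block, 76 mm long (x), 46 mm wide (y), 25 mm high, with a hollow underside. About 75 g. Origin at the centre of its underside, z up. It stands on its two lower long edges; grip from above at the origin, across y (46 mm).
- tool_tray: fixed divided metal tray, 170 mm long (x), 132 mm wide (y), 14 mm high, walls 4 mm thick, bottom 3 mm thick, lined black. A lengthwise divider (along x at y = 0, 4 mm thick, as high as the walls) makes two bays, each 162 mm by 60 mm inside, centred at y = +32 and y = -32 mm. Origin at the centre of its underside, z up.
- sanding_box: fixed open wooden box, the deepest of the three, 177 mm long (x), 147 mm wide (y), 30 mm high, walls 6 mm thick (165 mm by 135 mm inside), bottom 5 mm thick. Origin at the centre of its underside, z up.
- gauge_tray: fixed shallow dark wooden tray lined with cork, the smallest of the three, 120 mm long (x), 110 mm wide (y), 12 mm high, walls 5 mm thick (110 mm by 100 mm inside), bottom with cork 4 mm thick. Origin at the centre of its underside, z up.
- glue_bottle: small white glue bottle, 28 mm in diameter and 52 mm high, standing loose between two of the trays, about 45 g. Origin at the centre of its underside.

How it is judged:
By the outcome, as a careful person would: the job done as asked, in the order asked, and still so for the second after the job is handed in, with the robot touching nothing.
It also fails if it takes over 128 s, if anything falls off the work surface, if the arm or the gripper's body presses on something with over 40 N, if the wrist force passes 120 N, or if a joint passes its speed limit or range.

## Working session

There is one attempt and no reset: what is moved stays moved. The work goes in short steps, Python scripts to look and compute and a tool call to move; the robot and the scene stay as the last step left them, time stands still between calls to the robot, and variables do not carry over. Pictures are saved under pics/ and viewed, at most 14 in all, crops included, and the job is handed in when it is done.

Besides the shell and the picture viewer there is one more tool, called after ">>>" in YAML: its name, and indented under it one key for each argument. move_arm: Moves the arm, as the interface text tells. Its arguments: {"type":"object","properties":{"commands":{"type":"array"}},"required":["commands"]}

```bash
mkdir -p pics; ls; python3 - <<'E'
from cell import *
import cv2
for n in("top","side"):
    im=read_camera(n); cv2.imwrite(f"pics/{n}0.png",im)
    c=camera_info(n); print(n,c["K"],c["cam_to_world"])
s=state();print(s["t"],s["eef_pos"],s["tcp_rot"],s["opening"])
E
```

```text
pics
top [[402.69500802   0.         284.10705148]
 [  0.         402.69500802 208.29182092]
 [  0.           0.           1.        ]] [[-7.07502174e-03 -9.91146652e-01  1.32583024e-01  4.25497594e+02]
 [-9.99973714e-01  6.80224897e-03 -2.51019672e-03  2.49964303e+00]
 [ 1.58611034e-03 -1.32597298e-01 -9.91168725e-01  9.67521573e+02]
 [ 0.00000000e+00  0.00000000e+00  0.00000000e+00  1.00000000e+00]]
side [[425.76562759   0.         272.9331306 ]
 [  0.         425.76562759 207.98968265]
 [  0.           0.           1.        ]] [[-9.52964481e-01 -2.20867731e-01  2.07547930e-01  3.61684131e+02]
 [-3.02431346e-01  6.48124610e-01 -6.98906124e-01  5.54536091e+02]
 [ 1.98488887e-02 -7.28801712e-01 -6.84437058e-01  5.83826784e+02]
 [ 0.00000000e+00  0.00000000e+00  0.00000000e+00  1.00000000e+00]]
0.1 [210.56439605 588.22562078 214.11600177] [-3.14058280e+00 -9.86717151e-05  2.79776192e+00] 0.998692365690857
```

View pics/top0.png

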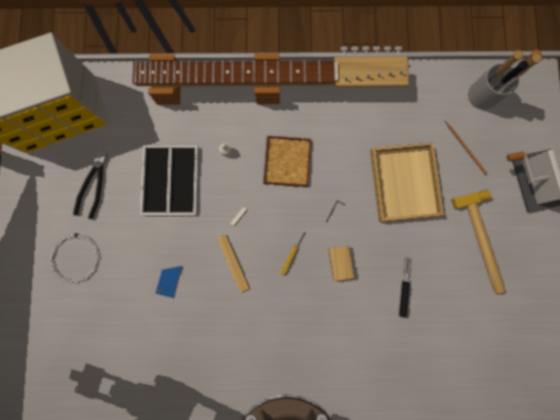

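View pics/side0.png

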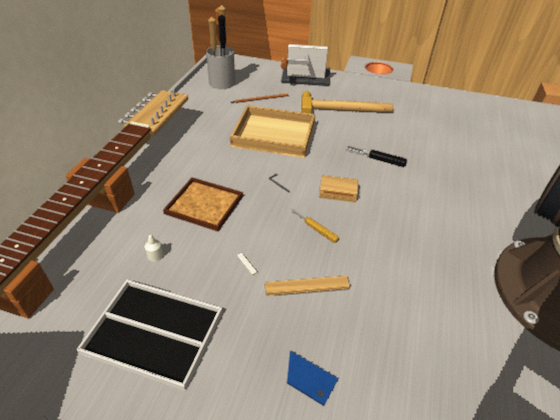

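The top picture shows, from left to right:
- **Trays:** divided tray (170,180), bottle (225,149), cork tray (288,161), box (407,182).
- **Tools:** rocker (169,281), stick (233,263), cleaner (291,256), block (341,263), file (405,288).

In both pictures the file's handle and the cleaner's butt point toward the robot.

```bash
cat > h.py <<'E'
import numpy as np, cv2
from cell import *
def ray(ci,px,z):
    K=ci["K"];T=np.array(ci["cam_to_world"])
    d=T[:3,:3]@np.linalg.inv(K)@np.array([px[0],px[1],1.]); o=T[:3,3]
    return (o+d*(z-o[2])/d[2])
def proj(ci,P):
    T=np.linalg.inv(np.array(ci["cam_to_world"])); p=(T[:3,:3]@np.atleast_2d(P).T+T[:3,3:4]); q=np.array(ci["K"])@p
    return (q[:2]/q[2]).T
E
python3 - <<'E'
from h import *
im=cv2.imread("pics/top0.png"); ci=camera_info("top")
crop=im[130:325,60:460]; cv2.imwrite("pics/topcrop.png",cv2.resize(crop,(800,390),interpolation=cv2.INTER_CUBIC))
hsv=cv2.cvtColor(im,cv2.COLOR_BGR2HSV)
rois={"rocker":((145,260,190,302),6),"stick":((212,230,255,296),10),"cleaner":((275,228,312,280),12),"block":((322,240,360,285),25),"file":((394,252,418,322),16)}
for n,((x0,y0,x1,y1),h) in rois.items():
    r=hsv[y0:y1,x0:x1]
    m=(r[...,2]<70) if n=="file" else (r[...,1]>90)
    m=m.astype(np.uint8); k,l,st,_=cv2.connectedComponentsWithStats(m); j=1+np.argmax(st[1:,4]); m=l==j
    ys,xs=np.nonzero(m); P=np.array([ray(ci,(x+x0,y+y0),h)[:2] for x,y in zip(xs,ys)],np.float32)
    (c,s,a)=cv2.minAreaRect(P); print(n,len(xs),np.round(c,1),np.round(s,1),round(a,1),"mean",P.mean(0).round(1))
for n,p,z in [("tray",[(143,146),(197,146),(196,215),(141,215)],14),("cork",[(266,136),(311,138),(308,186),(264,184)],12),("box",[(372,147),(434,144),(443,218),(379,222)],30),("bottle",[(225,154)],0)]:
    print(n,[ray(ci,q,z)[:2].round(0).tolist() for q in p])
E
```

```text
rocker 486 [386.2 274.3] [41.1 71.4] 75.3 mean [383.1 273.8]
stick 570 [425.  121.8] [139.1  22.8] 24.2 mean [424.6 121.7]
cleaner 189 [432.3 -10.9] [13.6 76.4] 62.8 mean [431.3 -10. ]
block 687 [ 422.7 -130.9] [76.2 48.3] 7.9 mean [ 422.6 -131. ]
file 281 [ 339.2 -277.2] [19.5 78.7] 83.4 mean [ 339.1 -277.1]
tray [[709.0, 343.0], [708.0, 211.0], [538.0, 210.0], [539.0, 341.0]]
cork [[733.0, 43.0], [727.0, -67.0], [607.0, -58.0], [613.0, 48.0]]
box [[698.0, -212.0], [704.0, -361.0], [525.0, -372.0], [517.0, -222.0]]
bottle [[691.0, 145.0]]
```

View pics/topcrop.png

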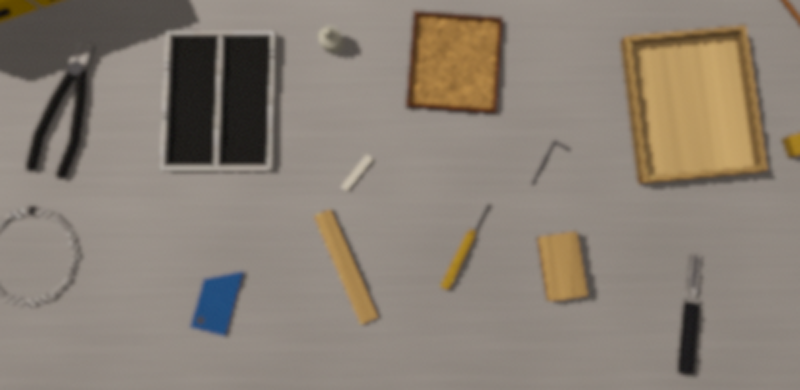

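Measured sizes match the given ones to within a few mm, apart from partly hidden tips (the file handle and rocker read short). I'm starting with the crowning file.

>>> move_arm:
  commands:
    - [[2.2,-4.4,-0.5],[0,0,0],1]
    - [[2.2,-4.4,-0.5],[0,0,0],1]
    - [[2.2,-4.4,-0.5],[0,0,0],1]
    - [[2.2,-4.4,-0.5],[0,0,0],1]
    - [[2.2,-4.4,-0.5],[0,0,0],1]
    - [[2.2,-4.4,-0.5],[0,0,0],1]
    - [[2.2,-4.4,-0.5],[0,0,0],1]
    - [[2.2,-4.4,-0.5],[0,0,0],1]
    - [[2.2,-4.4,-0.5],[0,0,0],1]
    - [[2.2,-4.4,-0.5],[0,0,0],1]

```text
t: 1.1
eef_pos: [431.1, 146.5, 164.5]
tcp_rot: [3.141, 0.0, 2.798]
ft_force: [1.1, 0.5, 0.1]
opening: 1.001
grip_force: 0.0
```

>>> move_arm:
  commands:
    - [[-0.6,-4.3,0],[0,0,1.3],1]
    - [[-0.6,-4.3,0],[0,0,1.3],1]
    - [[-0.6,-4.3,0],[0,0,1.3],1]
    - [[-0.6,-4.3,0],[0,0,1.3],1]
    - [[-0.6,-4.3,0],[0,0,1.3],1]
    - [[-0.6,-4.3,0],[0,0,1.3],1]
    - [[-0.6,-4.3,0],[0,0,1.3],1]
    - [[-0.6,-4.3,0],[0,0,1.3],1]
    - [[-0.6,-4.2,0],[0,0,1.3],0.6]
    - [[-0.6,0,0],[0,0,1.3],0.6]

```text
t: 2.1
eef_pos: [370.6, -241.7, 164.5]
tcp_rot: [-3.141, 0.001, 3.022]
ft_force: [-0.3, 0.7, -0.7]
opening: 0.887
grip_force: 0.0
```

```bash
cat > look.py <<'E'
import sys
from h import *
s=state(); print(round(s["t"],2),np.round(s["eef_pos"],1),np.round(np.degrees(s["tcp_rot"]),1),np.round(np.degrees(s["joints"]),0),round(s["opening"],2),s["grip_force"],np.round(s["ft_force"],1))
ci=camera_info("wrist"); im=read_camera("wrist"); 
# draw expected model points: args name x y yaw z
M={"file":[(-70,-9),(-70,9),(14,9),(70,6),(70,-6),(14,-9)],"cleaner":[(-48,-6),(-48,6),(26,6),(67,0),(26,-6)],"stick":[(-70,-11),(-70,11),(70,11),(70,-11)],"block":[(-38,-23),(-38,23),(38,23),(38,-23)],"rocker":[(-35,-21),(43,-21),(23,21),(-35,21)]}
n,x,y,yaw,z=sys.argv[1],*map(float,sys.argv[2:6]); a=np.radians(yaw)
P=[(x+u*np.cos(a)-v*np.sin(a),y+u*np.sin(a)+v*np.cos(a),z) for u,v in M[n]]
q=proj(ci,np.array(P)); print(q.round(0).tolist())
cv2.imwrite(f"pics/{n}_raw.png",im); cv2.polylines(im,[q.round().astype(np.int32)],True,(0,0,255),1)
cv2.imwrite(f"pics/{n}_w{len(sys.argv)}.png",im)
E
python3 look.py file 367 -280.4 -6.6 16
```

```text
2.1 [ 370.6 -241.7  164.5] [-1.799e+02  1.000e-01  1.732e+02] [ -42.   17.  117.   -0.   45. -125.] 0.89 0.0 [-0.3  0.7 -0.7]
[[219.0, 120.0], [240.0, 120.0], [243.0, 214.0], [241.0, 270.0], [229.0, 270.0], [223.0, 214.0]]
```

View pics/file_w6.png

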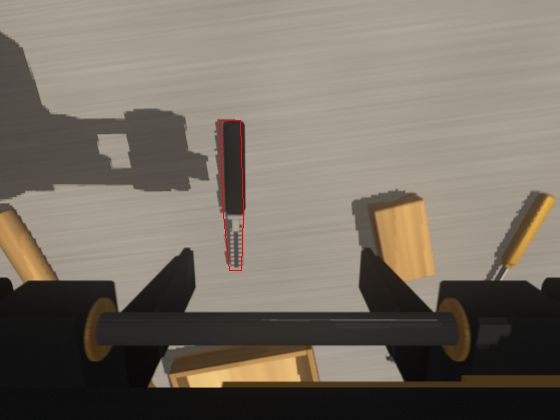

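The outline fits the file to about 1 mm (true y ≈ -279), so I'm descending and gripping.

>>> move_arm:
  commands:
    - [[-0.4,-3.7,0],[0,0,0.2],0.6]
    - [[0,0,-4],[0,0,0],0.6]
    - [[0,0,-4],[0,0,0],0.6]
    - [[0,0,-4],[0,0,0],0.6]
    - [[0,0,-2],[0,0,0],0.6]
    - [[0,0,-1],[0,0,0],0.6]
    - [[0,0,-0.9],[0,0,0],0.6]
    - [[0,0,0],[0,0,0],0.6]

```text
t: 2.95
eef_pos: [366.8, -274.3, 5.4]
tcp_rot: [3.141, -0.0, 3.028]
ft_force: [0.6, -1.0, 0.7]
opening: 0.6
grip_force: 0.0
```

>>> move_arm:
  commands:
    - [[0,0,0],[0,0,0],0]
    - [[0,0,0],[0,0,0],0]
    - [[0,0,0],[0,0,0],0]
    - [[0,0,0],[0,0,0],0]
    - [[0,0,0],[0,0,0],0]
    - [[0,0,0],[0,0,0],0]
    - [[0,0,0],[0,0,0],0]
    - [[0,0,0],[0,0,0],0]

```text
t: 3.75
eef_pos: [366.8, -274.7, 5.8]
tcp_rot: [-3.141, 0.0, 3.028]
ft_force: [-0.6, -1.0, 6.1]
opening: 0.187
grip_force: 30.0
```

Gripped at 17.8 mm, as expected. Next I lift it and carry it to the far bay.

>>> move_arm:
  commands:
    - [[0,0,1],[0,0,0],0]
    - [[0,0,3],[0,0,0],0]
    - [[0,0,3.5],[0,0,0],0]
    - [[0,0,3],[0,0,0],0]
    - [[2.0,4.5,0],[0,0,0.6],0]
    - [[2.0,4.5,0],[0,0,0.6],0]
    - [[2.0,4.5,0],[0,0,0.6],0]
    - [[2.0,4.5,0],[0,0,0.6],0]
    - [[2.0,4.5,0],[0,0,0.6],0]
    - [[2.0,4.5,0],[0,0,0.6],0]

```text
t: 4.75
eef_pos: [486.8, -2.4, 111.2]
tcp_rot: [3.141, -0.0, 3.091]
ft_force: [-0.3, -0.1, -1.1]
opening: 0.185
grip_force: 30.0
```

>>> move_arm:
  commands:
    - [[2.0,4.5,0],[0,0,0.6],0]
    - [[2.0,4.5,0],[0,0,0.6],0]
    - [[2.0,4.5,0],[0,0,0.6],0]
    - [[2.0,4.5,0],[0,0,0.6],0]
    - [[2.0,4.5,0],[0,0,0.6],0]
    - [[2.0,4.5,0],[0,0,0.4],0]
    - [[1.7,4.2,0],[0,0,0],0]
    - [[0,0,0],[0,0,0],0]
    - [[0,0,0],[0,0,0],0]

```text
t: 5.65
eef_pos: [622.9, 308.0, 110.3]
tcp_rot: [-3.141, -0.001, -3.131]
ft_force: [-0.5, -0.2, -1.6]
opening: 0.187
grip_force: 30.0
```

```bash
python3 - <<'E'
from h import *
s=state(); print(np.round(s["eef_pos"],1),np.round(np.degrees(s["tcp_rot"]),1),s["opening"]); p=s["eef_pos"]
ci=camera_info("side"); im=read_camera("side")
# expected tray outlines
def rect(x,y,yaw,L,W,z):
    a=np.radians(yaw); return np.array([(x+u*np.cos(a)-v*np.sin(a),y+u*np.sin(a)+v*np.cos(a),z) for u,v in [(-L/2,-W/2),(L/2,-W/2),(L/2,W/2),(-L/2,W/2)]])
for a in [(623.5,276.5,0.4,170,132,14),(670,-8.5,-3.3,120,110,12),(611,-292,3.1,177,147,30)]:
    cv2.polylines(im,[proj(ci,rect(*a)).round().astype(np.int32)],True,(0,0,255),1)
cv2.imwrite("pics/side1.png",im)
E
```

```text
[622.9 308.  110.3] [-1.800e+02 -1.000e-01 -1.794e+02] 0.18685212003610602
```

View pics/side1.png

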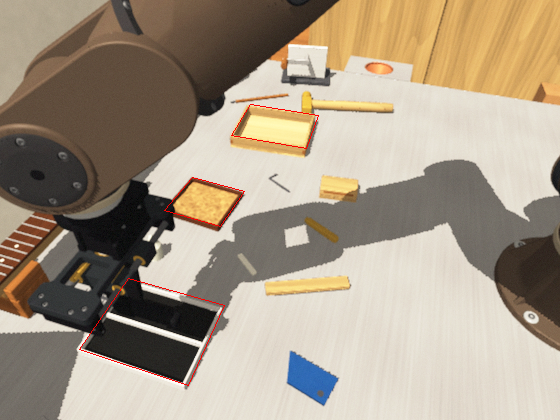

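The projected outlines fit the trays. I'm lowering the file into the bay and opening only a little, to stay clear of the walls.

>>> move_arm:
  commands:
    - [[0,0,-4],[0,0,0],0]
    - [[0,0,-4],[0,0,0],0]
    - [[0,0,-1],[0,0,0],0]
    - [[0,0,-0.6],[0,0,0],0]
    - [[0,0,-0.3],[0,0,0],0]
    - [[0,0,-0.15],[0,0,0],0]
    - [[0,0,0],[0,0,0],0]
    - [[0,0,0],[0,0,0],0]

```text
t: 6.5
eef_pos: [624.0, 307.6, 11.2]
tcp_rot: [3.141, 0.001, -3.133]
ft_force: [-0.4, 0.3, -0.5]
opening: 0.191
grip_force: 30.0
```

>>> move_arm:
  commands:
    - [[0,0,0],[0,0,0],0.27]
    - [[0,0,0],[0,0,0],0.27]
    - [[0,0,0],[0,0,0],0.27]
    - [[0,0,0.5],[0,0,0],0.27]
    - [[0,0,2],[0,0,0],0.27]
    - [[0,0,4],[0,0,0],0.5]
    - [[0,0,4],[0,0,0],0.5]

```text
t: 7.2
eef_pos: [623.3, 307.3, 116.2]
tcp_rot: [-3.141, -0.001, -3.133]
ft_force: [0.0, -0.1, 0.4]
opening: 0.387
grip_force: 0.0
```

>>> move_arm:
  commands:
    - [[-2.3,-4,0],[0,0,-3.5],0.5]
    - [[-2.3,-4,0],[0,0,-3.5],0.5]
    - [[-2.3,-4,0],[0,0,-3.5],0.5]
    - [[-2.3,-4,0],[0,0,-3.5],0.5]
    - [[-2.3,-4,0],[0,0,-3.5],0.5]
    - [[-2.3,-4,0],[0,0,-3.5],0.5]
    - [[-2.3,-4,0],[0,0,-3.5],0.5]
    - [[-2,-4.3,0],[0,0,-3.2],0.5]
    - [[0,0,0],[0,0,0],0.5]

```text
t: 8.1
eef_pos: [440.8, -18.9, 115.7]
tcp_rot: [-3.141, -0.0, 2.661]
ft_force: [-0.2, 0.0, -0.1]
opening: 0.501
grip_force: 0.0
```

```bash
python3 look.py cleaner 442.1 -15.9 -27.2 12
```

```text
8.1 [440.8 -18.9 115.7] [-180.    -0.   152.4] [-11.  22. 120.  -0.  37. -73.] 0.5 0.0 [-0.2  0.  -0.1]
[[271.0, 151.0], [287.0, 151.0], [287.0, 243.0], [279.0, 289.0], [272.0, 244.0]]
```

View pics/cleaner_w6.png

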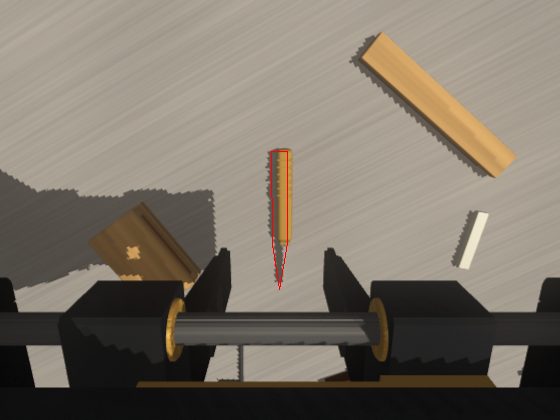

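The brass handle is 3–4 mm to the tool's +y side of the estimate (centre column 284 instead of 280). I correct for this and grip.

>>> move_arm:
  commands:
    - [[0.3,0.6,-3],[0,0,0],0.5]
    - [[0,0,-4],[0,0,0],0.5]
    - [[0,0,-2.5],[0,0,0],0.5]
    - [[0,0,-1],[0,0,0],0.5]
    - [[0,0,-0.7],[0,0,0],0.5]
    - [[0,0,0],[0,0,0],0.5]

```text
t: 8.75
eef_pos: [446.0, -9.2, 3.2]
tcp_rot: [3.142, -0.0, 2.668]
ft_force: [0.5, 0.3, -0.1]
opening: 0.499
grip_force: 0.0
```

>>> move_arm:
  commands:
    - [[0,0,0],[0,0,0],0]
    - [[0,0,0],[0,0,0],0]
    - [[0,0,0],[0,0,0],0]
    - [[0,0,0],[0,0,0],0]
    - [[0,0,0],[0,0,0],0]
    - [[0,0,0],[0,0,0],0]
    - [[0,0,0],[0,0,0],0]
    - [[0,0,0],[0,0,0],0]

```text
t: 9.55
eef_pos: [445.7, -9.6, 3.4]
tcp_rot: [3.141, 0.0, 2.667]
ft_force: [-0.3, -0.1, 5.8]
opening: 0.123
grip_force: 30.0
```

>>> move_arm:
  commands:
    - [[0,0,1],[0,0,0],0]
    - [[0,0,3],[0,0,0],0]
    - [[0,0,3.5],[0,0,0],0]
    - [[2.4,3.6,0],[0,0,4],0]
    - [[2.4,3.6,0],[0,0,4],0]
    - [[2.4,3.6,0],[0,0,4],0]
    - [[2.4,3.6,0],[0,0,4],0]
    - [[2.4,3.6,0],[0,0,4],0]
    - [[2.4,3.6,0],[0,0,4],0]
    - [[2.4,3.8,0],[0,0,3.7],0]

```text
t: 10.55
eef_pos: [614.2, 246.0, 78.8]
tcp_rot: [-3.142, -0.0, -3.13]
ft_force: [1.1, -0.5, -0.9]
opening: 0.12
grip_force: 30.0
```

>>> move_arm:
  commands:
    - [[0,0,0],[0,0,0],0]
    - [[0,0,0],[0,0,0],0]

```text
t: 10.75
eef_pos: [613.1, 245.0, 78.0]
tcp_rot: [-3.141, -0.001, -3.132]
ft_force: [-0.4, 0.3, -0.4]
opening: 0.124
grip_force: 30.0
```

>>> move_arm:
  commands:
    - [[0,0,-3],[0,0,0],0]
    - [[0,0,-2.5],[0,0,0],0]
    - [[0,0,-0.8],[0,0,0],0]
    - [[0,0,-0.4],[0,0,0],0]
    - [[0,0,-0.3],[0,0,0],0]
    - [[0,0,-0.1],[0,0,0],0]
    - [[0,0,0],[0,0,0],0]

```text
t: 11.45
eef_pos: [614.0, 244.4, 7.9]
tcp_rot: [3.141, 0.001, -3.133]
ft_force: [-0.1, -0.0, -0.9]
opening: 0.128
grip_force: 30.0
```

>>> move_arm:
  commands:
    - [[0,0,0],[0,0,0],0.22]
    - [[0,0,0],[0,0,0],0.22]
    - [[0,0,0],[0,0,0],0.22]
    - [[0,0,0.5],[0,0,0],0.22]
    - [[0,0,2],[0,0,0],0.22]
    - [[0,0,4],[0,0,0],0.5]
    - [[0,0,4],[0,0,0],0.5]

```text
t: 12.15
eef_pos: [613.3, 244.4, 113.2]
tcp_rot: [-3.141, -0.001, -3.133]
ft_force: [0.7, 0.0, 0.3]
opening: 0.332
grip_force: 0.0
```

>>> move_arm:
  commands:
    - [[-3.8,-2.5,0],[0,0,4.7],0.5]
    - [[-3.8,-2.5,0],[0,0,4.7],0.5]
    - [[-3.8,-2.5,0],[0,0,4.7],0.5]
    - [[-3.8,-2.5,0],[0,0,4.7],0.5]
    - [[-3.6,-2.3,0],[0,0,4.7],0.5]
    - [[0,0,0],[0,0,0],0.5]
    - [[0,0,0],[0,0,0],0.5]

```text
t: 12.85
eef_pos: [426.1, 121.3, 112.9]
tcp_rot: [-3.141, 0.002, -2.724]
ft_force: [0.2, 0.8, 0.2]
opening: 0.5
grip_force: 0.0
```

```bash
python3 look.py stick 425 121.8 24.2 10
```

```text
12.85 [426.1 121.3 112.9] [-1.800e+02  1.000e-01 -1.561e+02] [   7.   22.  120.    0.   37. -107.] 0.5 0.0 [0.2 0.8 0.2]
[[261.0, 118.0], [292.0, 118.0], [290.0, 291.0], [264.0, 291.0]]
```

View pics/stick_w6.png

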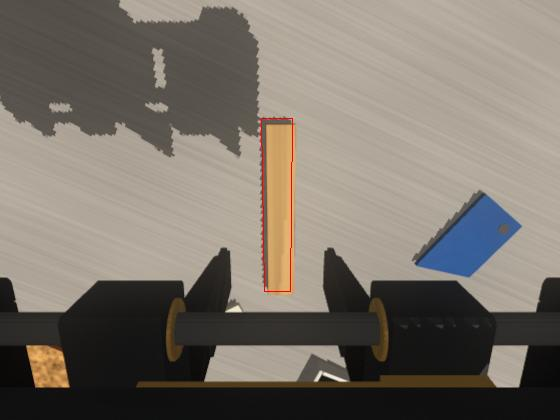

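The stick is about 2 mm from the estimate, so I descend.

>>> move_arm:
  commands:
    - [[0,0.1,-3],[0,0,0],0.5]
    - [[0,0,-4],[0,0,0],0.5]
    - [[0,0,-2.5],[0,0,0],0.5]
    - [[0,0,-0.9],[0,0,0],0.5]
    - [[0,0,-0.5],[0,0,0],0.5]
    - [[0,0,0],[0,0,0],0.5]

```text
t: 13.5
eef_pos: [426.2, 122.7, 3.3]
tcp_rot: [3.142, 0.0, -2.723]
ft_force: [0.9, 0.4, -0.8]
opening: 0.495
grip_force: 0.0
```

>>> move_arm:
  commands:
    - [[0,0,0],[0,0,0],0]
    - [[0,0,0],[0,0,0],0]
    - [[0,0,0],[0,0,0],0]
    - [[0,0,0],[0,0,0],0]
    - [[0,0,0],[0,0,0],0]
    - [[0,0,0],[0,0,0],0]
    - [[0,0,0],[0,0,0],0]

```text
t: 14.2
eef_pos: [425.9, 122.5, 3.6]
tcp_rot: [-3.141, 0.001, -2.723]
ft_force: [-1.0, 1.2, 6.8]
opening: 0.23
grip_force: 30.0
```

>>> move_arm:
  commands:
    - [[0,0,1],[0,0,0],0]
    - [[0,0,3],[0,0,0],0]
    - [[0,0,4],[0,0,0],0]
    - [[0,0,2],[0,0,0],0]
    - [[2,-4.2,0],[0,0,-2.3],0]
    - [[2,-4.2,0],[0,0,-2.3],0]
    - [[2,-4.2,0],[0,0,-2.3],0]
    - [[2,-4.2,0],[0,0,-2.3],0]
    - [[2,-4.2,0],[0,0,-2.3],0]
    - [[2,-4.2,0],[0,0,-2.3],0]

```text
t: 15.2
eef_pos: [546.0, -131.5, 103.9]
tcp_rot: [3.142, 0.0, -2.965]
ft_force: [-0.2, 0.6, -0.2]
opening: 0.226
grip_force: 30.0
```

>>> move_arm:
  commands:
    - [[2,-4.2,0],[0,0,-2.3],0]
    - [[2,-4.2,0],[0,0,-2.3],0]
    - [[2.3,-4.4,0],[0,0,-2.5],0]
    - [[0,0,0],[0,0,0],0]
    - [[0,0,0],[0,0,0],0]

```text
t: 15.7
eef_pos: [608.2, -258.2, 103.1]
tcp_rot: [3.141, -0.001, -3.089]
ft_force: [-0.6, 0.1, -1.3]
opening: 0.228
grip_force: 30.0
```

```bash
python3 look.py stick 609.2 -258 3.1 30
```

```text
15.7 [ 608.2 -258.2  103.1] [ 180.   -0. -177.] [ -29.   38.   90.    0.   52. -122.] 0.23 29.999850690364838 [-0.6  0.1 -1.3]
[[258.0, 123.0], [292.0, 123.0], [290.0, 313.0], [261.0, 313.0]]
```

View pics/stick_raw.png

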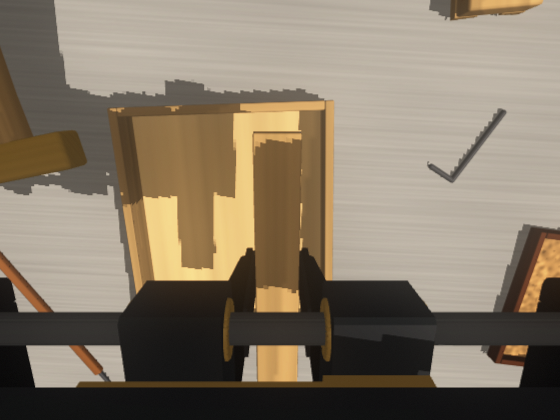

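```bash
python3 - <<'E'
from h import *
ci=camera_info("wrist")
p=[ray(ci,q,30)[:2] for q in [(110,110),(333,101),(333,270),(135,285)]]
print(np.round(p,1)); d=p[0]-p[1]; print(np.linalg.norm(d),np.degrees(np.arctan2(d[1],d[0]))+90, np.degrees(np.arctan2(*(p[2]-p[1])[::-1])),np.degrees(np.arctan2(*(p[3]-p[0])[::-1])))
E
```

```text
[[ 536.8 -367.6]
 [ 523.4 -224.3]
 [ 641.2 -212.7]
 [ 661.2 -358.2]]
143.9575287428154 5.352200027097297 5.607920374956898 4.334986687113198
```

The wrist view puts the box yaw at 4–5° and its centre at about (615,-290). I adjust slightly and place the stick.

>>> move_arm:
  commands:
    - [[0.4,0.2,-3],[0,0,1.2],0]
    - [[0,0,-3],[0,0,0],0]
    - [[0,0,-2],[0,0,0],0]
    - [[0,0,-0.8],[0,0,0],0]
    - [[0,0,-0.4],[0,0,0],0]
    - [[0,0,-0.3],[0,0,0],0]
    - [[0,0,0],[0,0,0],0]

```text
t: 16.45
eef_pos: [613.0, -255.5, 9.0]
tcp_rot: [-3.141, 0.001, -3.066]
ft_force: [-0.7, -0.3, -0.4]
opening: 0.228
grip_force: 30.0
```

>>> move_arm:
  commands:
    - [[0,0,0],[0,0,0],0.31]
    - [[0,0,0],[0,0,0],0.31]
    - [[0,0,0],[0,0,0],0.31]
    - [[0,0,0.5],[0,0,0],0.31]
    - [[0,0,2.5],[0,0,0],0.31]
    - [[0,0,4],[0,0,0],0.8]
    - [[0,0,4],[0,0,0],0.8]

```text
t: 17.15
eef_pos: [612.3, -255.4, 119.4]
tcp_rot: [3.141, -0.001, -3.067]
ft_force: [1.0, -0.0, 0.4]
opening: 0.424
grip_force: 0.0
```

>>> move_arm:
  commands:
    - [[-3.8,2.5,0],[0,0,0.7],0.8]
    - [[-3.8,2.5,0],[0,0,0.7],0.8]
    - [[-3.8,2.5,0],[0,0,0.7],0.8]
    - [[-3.8,2.5,0],[0,0,0.7],0.8]
    - [[-3.8,2.5,0],[0,0,0.8],0.8]
    - [[0,0,0],[0,0,0],0.8]
    - [[0,0,0],[0,0,0],0.8]

```text
t: 17.85
eef_pos: [422.8, -130.5, 119.0]
tcp_rot: [-3.141, 0.001, -3.003]
ft_force: [0.5, -0.5, 0.6]
opening: 0.794
grip_force: 0.0
```

```bash
python3 look.py block 422.7 -130.9 7.9 25
```

```text
17.85 [ 422.8 -130.5  119. ] [-1.800e+02  1.000e-01 -1.721e+02] [ -26.   22.  120.    0.   38. -124.] 0.79 0.0 [ 0.5 -0.5  0.6]
[[243.0, 165.0], [306.0, 165.0], [304.0, 261.0], [246.0, 261.0]]
```

View pics/block_w6.png

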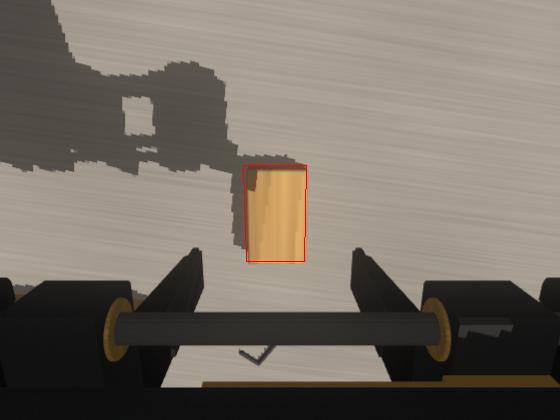

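The outline fits the block, so I descend and grip.

>>> move_arm:
  commands:
    - [[0.1,0.1,-3],[0,0,0],0.8]
    - [[0,0,-4],[0,0,0],0.8]
    - [[0,0,-2.5],[0,0,0],0.8]
    - [[0,0,-1.2],[0,0,0],0.8]
    - [[0,0,-0.8],[0,0,0],0.8]
    - [[0,0,0],[0,0,0],0.8]

```text
t: 18.5
eef_pos: [424.1, -129.9, 2.3]
tcp_rot: [3.141, -0.001, -3.004]
ft_force: [-0.6, 0.4, 0.5]
opening: 0.8
grip_force: 0.0
```

>>> move_arm:
  commands:
    - [[0,0,0],[0,0,0],0.3]
    - [[0,0,0],[0,0,0],0.3]
    - [[0,0,0],[0,0,0],0.3]
    - [[0,0,0],[0,0,0],0.3]
    - [[0,0,0],[0,0,0],0.3]
    - [[0,0,0],[0,0,0],0.3]
    - [[0,0,0],[0,0,0],0.3]

```text
t: 19.2
eef_pos: [423.9, -129.6, 3.6]
tcp_rot: [-3.141, 0.001, -3.004]
ft_force: [-0.4, -0.5, 7.1]
opening: 0.48
grip_force: 30.0
```

>>> move_arm:
  commands:
    - [[0,0,1],[0,0,0],0.2]
    - [[0,0,3],[0,0,0],0.2]
    - [[0,0,4],[0,0,0],0.2]
    - [[0,0,2],[0,0,0],0.2]
    - [[3.2,-3.1,0],[0,0,-0.6],0.2]
    - [[3.2,-3.1,0],[0,0,-0.6],0.2]
    - [[3.2,-3.1,0],[0,0,-0.6],0.2]
    - [[3.2,-3.1,0],[0,0,-0.6],0.2]
    - [[3.2,-3.1,0],[0,0,-0.6],0.2]
    - [[3.2,-3.1,0],[0,0,-0.6],0.2]

```text
t: 20.2
eef_pos: [616.5, -316.7, 103.9]
tcp_rot: [3.141, -0.0, -3.067]
ft_force: [-0.3, -0.6, -0.3]
opening: 0.484
grip_force: 30.0
```

>>> move_arm:
  commands:
    - [[0,0,0],[0,0,0],0.2]
    - [[0,0,0],[0,0,0],0.2]

```text
t: 20.4
eef_pos: [615.2, -315.5, 102.9]
tcp_rot: [3.141, -0.001, -3.067]
ft_force: [-1.3, 0.3, -0.3]
opening: 0.48
grip_force: 30.0
```

```bash
python3 look.py block 617 -316 4.3 30
```

```text
20.4 [ 615.2 -315.5  102.9] [ 1.799e+02 -1.000e-01 -1.757e+02] [ -33.   40.   85.    0.   55. -127.] 0.48 29.999940991401672 [-1.3  0.3 -0.3]
[[240.0, 173.0], [308.0, 173.0], [305.0, 275.0], [243.0, 275.0]]
```

View pics/block_raw.png

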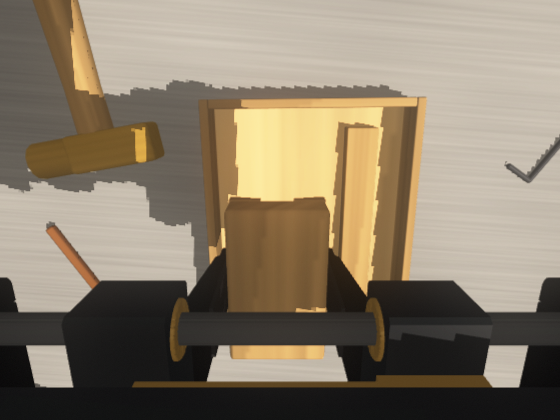

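The stick lies flat at the right of the box. The left wall leaves about 7 mm for the finger. I place the block.

>>> move_arm:
  commands:
    - [[0,0,-3],[0,0,0],0.2]
    - [[0,0,-3],[0,0,0],0.2]
    - [[0,0,-1.5],[0,0,0],0.2]
    - [[0,0,-1],[0,0,0],0.2]
    - [[0,0,-0.6],[0,0,0],0.2]
    - [[0,0,-0.3],[0,0,0],0.2]
    - [[0,0,0],[0,0,0],0.2]

```text
t: 21.15
eef_pos: [615.8, -315.6, 9.6]
tcp_rot: [-3.141, 0.001, -3.067]
ft_force: [0.2, 0.4, -0.4]
opening: 0.483
grip_force: 30.0
```

>>> move_arm:
  commands:
    - [[0,0,0],[0,0,0],0.53]
    - [[0,0,0],[0,0,0],0.53]
    - [[0,0,0],[0,0,0],0.53]
    - [[0,0,0.5],[0,0,0],0.53]
    - [[0,0,2.5],[0,0,0],0.53]
    - [[0,0,4],[0,0,0],0.6]
    - [[0,0,4],[0,0,0],0.8]

```text
t: 21.85
eef_pos: [615.4, -315.4, 120.5]
tcp_rot: [3.141, -0.001, -3.067]
ft_force: [0.7, 0.1, 0.6]
opening: 0.635
grip_force: 0.0
```

>>> move_arm:
  commands:
    - [[-1.8,4.5,0],[0,0,-1.5],0.8]
    - [[-1.8,4.5,0],[0,0,-1.5],0.8]
    - [[-1.8,4.5,0],[0,0,-1.5],0.8]
    - [[-1.8,4.5,0],[0,0,-1.5],0.8]
    - [[-1.8,4.5,0],[0,0,-1.5],0.8]
    - [[-1.8,4.5,0],[0,0,-1.5],0.8]
    - [[-1.8,4.5,0],[0,0,-1.5],0.8]
    - [[-1.8,4.5,0],[0,0,-1.5],0.8]
    - [[-1.8,4.5,0],[0,0,-1.5],0.8]
    - [[-1.8,4.5,0],[0,0,-1.5],0.8]

```text
t: 22.85
eef_pos: [434.9, 136.0, 119.8]
tcp_rot: [3.141, 0.001, 2.954]
ft_force: [1.1, 1.0, 0.5]
opening: 0.805
grip_force: 0.0
```

>>> move_arm:
  commands:
    - [[-1.8,4.5,0],[0,0,-1.5],0.8]
    - [[-1.8,4.5,0],[0,0,-1.5],0.8]
    - [[-1.3,4.8,0],[0,0,-1],0.8]
    - [[0,0,0],[0,0,0],0.8]
    - [[0,0,0],[0,0,0],0.8]

```text
t: 23.35
eef_pos: [386.2, 273.3, 119.5]
tcp_rot: [3.141, 0.0, 2.888]
ft_force: [-0.3, 0.4, -0.2]
opening: 0.802
grip_force: 0.0
```

```bash
python3 look.py rocker 386 274 -14.7 6
```

```text
23.35 [386.2 273.3 119.5] [180.    0.  165.5] [ 27.  24. 116.  -0.  40. -48.] 0.8 0.0 [-0.3  0.4 -0.2]
[[249.0, 165.0], [251.0, 258.0], [301.0, 235.0], [302.0, 166.0]]
```

View pics/rocker_w6.png

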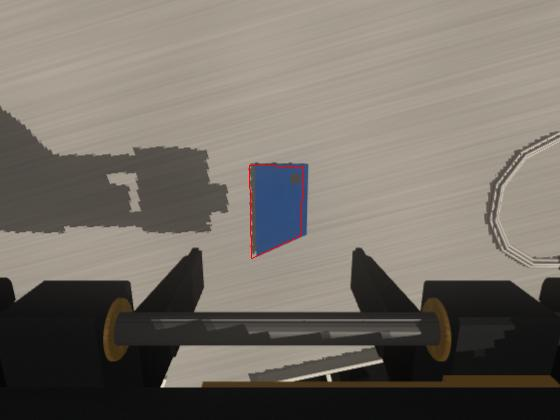

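The rocker is about 3 mm further to +y than estimated. I shift and descend.

>>> move_arm:
  commands:
    - [[0.1,0.3,-3],[0,0,-0.3],0.8]
    - [[0,0,-4],[0,0,0],0.8]
    - [[0,0,-2.5],[0,0,0],0.8]
    - [[0,0,-1.2],[0,0,0],0.8]
    - [[0,0,-0.7],[0,0,0],0.8]
    - [[0,0,-0.2],[0,0,0],0.8]
    - [[0,0,0],[0,0,0],0.8]

```text
t: 24.1
eef_pos: [388.1, 275.3, 3.8]
tcp_rot: [3.141, 0.001, 2.879]
ft_force: [0.5, -0.3, 0.4]
opening: 0.801
grip_force: 0.0
```

>>> move_arm:
  commands:
    - [[0,0,0],[0,0,0],0.3]
    - [[0,0,0],[0,0,0],0.3]
    - [[0,0,0],[0,0,0],0.3]
    - [[0,0,0],[0,0,0],0.3]
    - [[0,0,0],[0,0,0],0.3]
    - [[0,0,0],[0,0,0],0.3]
    - [[0,0,0],[0,0,0],0.3]

```text
t: 24.8
eef_pos: [387.7, 275.5, 3.3]
tcp_rot: [3.141, 0.0, 2.88]
ft_force: [-0.6, 0.8, 3.5]
opening: 0.432
grip_force: 30.0
```

>>> move_arm:
  commands:
    - [[0,0,0.5],[0,0,0],0.3]
    - [[0,0,1.5],[0,0,0],0.3]
    - [[0,0,3],[0,0,0],0.3]
    - [[0,0,3],[0,0,0],0.3]
    - [[0,0,2],[0,0,0],0.3]
    - [[3.1,-3.1,0],[0,0,1.3],0.3]
    - [[3.1,-3.1,0],[0,0,1.3],0.3]
    - [[3.1,-3.1,0],[0,0,1.3],0.3]
    - [[3.1,-3.1,0],[0,0,1.3],0.3]
    - [[3.1,-3.1,0],[0,0,1.3],0.3]

```text
t: 25.8
eef_pos: [543.6, 118.9, 103.4]
tcp_rot: [3.142, -0.0, 2.994]
ft_force: [-0.1, 0.6, -0.7]
opening: 0.434
grip_force: 30.0
```

>>> move_arm:
  commands:
    - [[3.1,-3.1,0],[0,0,1.3],0.3]
    - [[3.1,-3.1,0],[0,0,1.3],0.3]
    - [[3.1,-3.3,0],[0,0,1.3],0.3]
    - [[2.8,-3.3,0],[0,0,1.3],0.3]
    - [[0,0,0],[0,0,0],0.3]
    - [[0,0,0],[0,0,0],0.3]

```text
t: 26.4
eef_pos: [663.3, -8.2, 102.7]
tcp_rot: [3.141, -0.001, 3.082]
ft_force: [-0.7, 0.1, -1.1]
opening: 0.435
grip_force: 30.0
```

```bash
python3 look.py rocker 666 -8.5 -3.3 4
```

```text
26.4 [663.3  -8.2 102.7] [ 1.800e+02 -1.000e-01  1.766e+02] [ -6.  38.  90.   0.  52. -93.] 0.43 29.99972105026245 [-0.7  0.1 -1.1]
[[247.0, 172.0], [249.0, 268.0], [301.0, 245.0], [303.0, 172.0]]
```

View pics/rocker_raw.png

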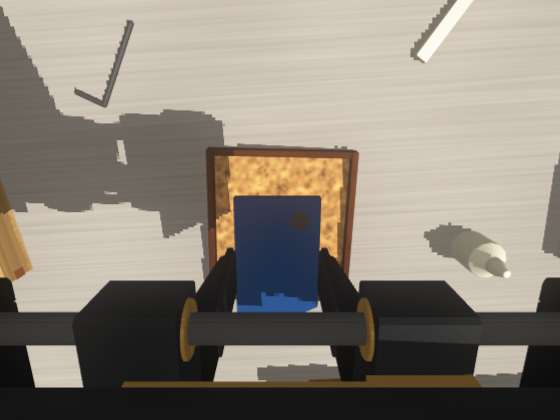

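The rocker is held level above the cork tray, and the bottle is well off to the right at (480,252). I lower gently.

>>> move_arm:
  commands:
    - [[0,0.2,-3],[0,0,0],0.3]
    - [[0,0,-3],[0,0,0],0.3]
    - [[0,0,-1.5],[0,0,0],0.3]
    - [[0,0,-0.8],[0,0,0],0.3]
    - [[0,0,-0.4],[0,0,0],0.3]
    - [[0,0,-0.3],[0,0,0],0.3]
    - [[0,0,-0.2],[0,0,0],0.3]
    - [[0,0,-0.1],[0,0,0],0.3]
    - [[0,0,0],[0,0,0],0.3]
    - [[0,0,0],[0,0,0],0.3]

```text
t: 27.45
eef_pos: [663.8, -5.6, 10.5]
tcp_rot: [3.142, 0.0, 3.084]
ft_force: [-0.1, 0.7, 0.1]
opening: 0.435
grip_force: 30.0
```

>>> move_arm:
  commands:
    - [[0,0,-0.1],[0,0,0],0.3]
    - [[0,0,-0.1],[0,0,0],0.3]
    - [[0,0,-0.05],[0,0,0],0.3]
    - [[0,0,0],[0,0,0],0.3]
    - [[0,0,0],[0,0,0],0.3]

```text
t: 27.95
eef_pos: [663.7, -5.5, 7.6]
tcp_rot: [3.141, -0.0, 3.084]
ft_force: [0.2, -1.0, -0.5]
opening: 0.44
grip_force: 30.0
```

>>> move_arm:
  commands:
    - [[0,0,-0.05],[0,0,0],0.3]
    - [[0,0,0],[0,0,0],0.3]
    - [[0,0,0],[0,0,0],0.3]

```text
t: 28.25
eef_pos: [663.7, -5.6, 7.4]
tcp_rot: [3.141, 0.0, 3.084]
ft_force: [-0.8, 0.3, 2.3]
opening: 0.436
grip_force: 30.0
```

Contact is felt at 2.3 N, so I release and lift, then back off for a final look.

>>> move_arm:
  commands:
    - [[0,0,0],[0,0,0],0.46]
    - [[0,0,0],[0,0,0],0.5]
    - [[0,0,0],[0,0,0],0.52]
    - [[0,0,0],[0,0,0],0.52]
    - [[0,0,0.5],[0,0,0],0.52]
    - [[0,0,2],[0,0,0],0.52]
    - [[0,0,4],[0,0,0],0.52]
    - [[0,0,4],[0,0,0],0.52]
    - [[0,0,4],[0,0,0],0.52]

```text
t: 29.15
eef_pos: [663.5, -5.5, 154.0]
tcp_rot: [3.141, 0.0, 3.084]
ft_force: [-0.0, -0.7, 0.1]
opening: 0.52
grip_force: 0.0
```

>>> move_arm:
  commands:
    - [[-4,0,2],[0,0,0],0.52]
    - [[-4,0,2],[0,0,0],0.52]
    - [[-4,0,2],[0,0,0],0.52]
    - [[-4,0,2],[0,0,0],0.52]
    - [[-4,0,2],[0,0,0],0.52]
    - [[-4,0,0],[0,0,0],0.52]
    - [[0,0,0],[0,0,0],0.52]

```text
t: 29.85
eef_pos: [419.8, -5.2, 253.3]
tcp_rot: [-3.142, 0.001, 3.084]
ft_force: [0.5, -0.8, -0.6]
opening: 0.52
grip_force: 0.0
```

```bash
python3 - <<'E'
from h import *
a=read_camera("top")[110:310,100:460]; b=read_camera("side")[90:400,60:360]
cv2.imwrite("pics/fin.png",cv2.resize(a,(792,440),interpolation=cv2.INTER_CUBIC)); cv2.imwrite("pics/fins.png",cv2.resize(b,None,fx=1.9,fy=1.9,interpolation=cv2.INTER_CUBIC))
E
```

```text
(no output)
```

View pics/fin.png

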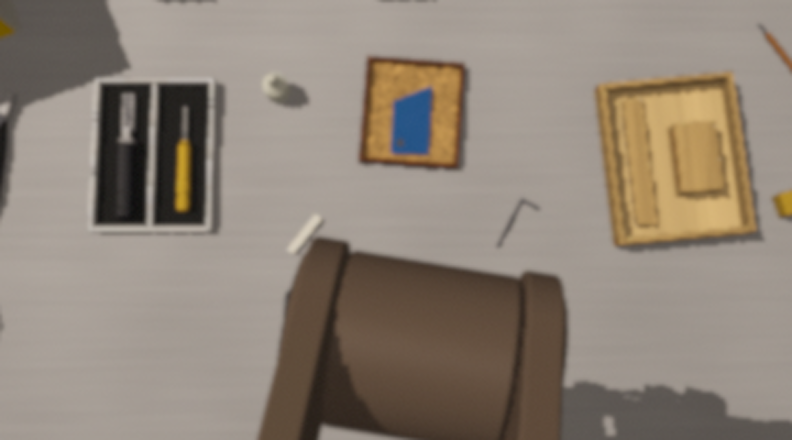

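View pics/fins.png

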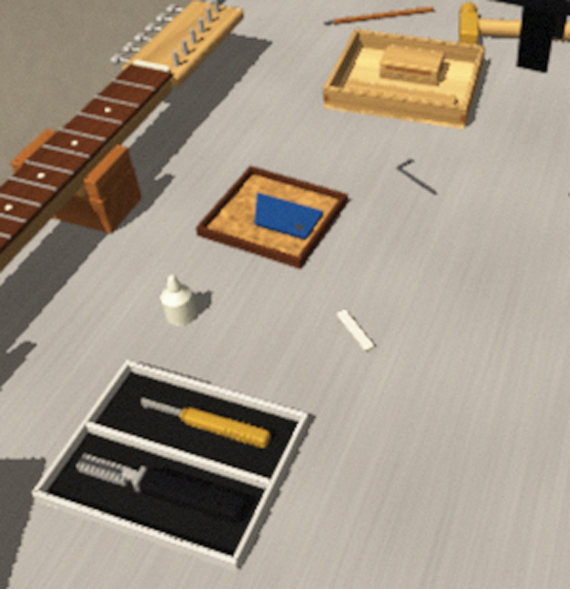

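Both views show all five tools lying flat in their places: file and cleaner in separate bays, stick and block apart in the box, rocker flat on the cork. The bottle still stands where it was.

```bash
python3 -c "
from cell import *
print(env.job_done())"
```

```text
the job is handed in; nothing more can be done
None
```

The job is handed in after about 30 s of arm time: all five tools lie flat in their assigned places, the rocker was set down gently (about 2 N of contact), and the glue bottle still stands where it was.

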